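# Park the bench compressor just past compression

## Task

First take the steel doming punch off the bench compressor's flywheel and lay it flat in the open wooden tray. Then turn the flywheel clockwise, seen from above, by its upright handle: feel the resistance build to its peak and fade as the shaft comes over top dead centre, stop just past that point, by some 10 degrees, and let go with the wheel at rest there. Do not turn it on through, and leave the flask, jar and cup where they stand.

Things in the scene. Friction and masses are not known exactly. Their poses are not given: they have to be found in the camera images.
- compressor: Bench compressor with an upright shaft, fixed. Origin on the bench under the shaft axis, z up; its +x runs along the finned cylinder (to 159 mm, 96 mm high). A black filter can with a thin steel neck, 38 mm wide, 185 mm high, stands at x 120, y 130 mm in this frame. Place and yaw vary.
- flywheel: Solid steel flywheel lying flat on the upright shaft: 240 mm diameter, 103 to 125 mm above the bench, about 1.5 kg. Origin on the shaft axis at bench height; its -x axis points to the handle. It turns with the shaft; the handle is set round the shaft differently each time (up to 35 degrees either way), so the handle's place does not tell where the peak lies.
- hub (a point): Centre of the flywheel's top face, on the shaft axis, 125 mm above the bench; the bright shaft end, 32 mm wide, stands 10 mm above it and its key 5 mm more. Friction keeps the wheel about where it is left, at any angle. Clockwise from above is the working direction.
- handle_mid (a point): Half-way up the upright wooden handle on the wheel: 24 mm diameter, 128 to 178 mm above the bench, 95 mm from the shaft axis; spins freely on its own axis. Resistance felt here, turning clockwise: about 2 N at first, rising by some 5 to 9 N from 60 degrees before top dead centre, highest 50 to 25 degrees before it, then fading; back to the first level or less at top dead centre.
- key (a point): Small brass key, 12 x 5 x 5 mm, lying along the radius on top of the bright shaft end; the point is on its top, 11 mm from the shaft axis, 140 mm above the bench. Fixed to the shaft. At top dead centre it points along the compressor's +x (to the cylinder); at the start it stands 70 to 102 degrees anticlockwise of that.
- punch_mid (a point): Centre of the loose steel doming punch: a bar 13 by 13 mm square and 85 mm long, with a thin neck and a small ball at its +x end, 103 mm long in all, about 0.12 kg (the bar's middle is 6 mm to -x of this point). It starts lying flat on the flywheel, roughly opposite the handle; its x axis lies along the bar.
- tray: Open wooden tray, fixed, 180 (x) by 120 (y) by 30 mm high, walls 5 mm, floor 5 mm thick. Origin at the centre of its underside on the bench, x along its length. It stands on the left or the right of the compressor.
- punch_block: Dark wooden block with a set of punches, fixed, 130 by 90 mm, 97 mm high with the punches. Origin at the centre of its underside. Stands on the other side from the tray.
- flask_mid (a point): Middle of a loose white flask, 60 mm diameter, 170 mm tall. Bystander.
- jar_mid (a point): Middle of a loose glass jar, 60 mm diameter, 75 mm tall. Bystander.
- cup_mid (a point): Middle of a loose steel cup, 64 mm diameter, 75 mm tall. Bystander.

How it is judged:
By the outcome, as a careful person would: the job done as asked, in the order asked, and still so for the second after the job is handed in, with the robot touching nothing.
It also fails if it takes over 72 s, if anything falls off the work surface, if the arm or the gripper's body presses on something with over 40 N, if the wrist force passes 120 N, or if a joint passes its speed limit or range.

## Robot

A 6-joint arm with a two-finger parallel gripper is mounted at the origin on the work surface. World frame = base frame: x ahead of the robot, y to its left, z up, the work surface at z = 0. Lengths are in m, angles in rad, forces in N, time in s.
With the tool pointing down it reaches from about 0.25 to 0.775 m from the base axis. Payload 4 kg.
Tool frame: the origin (TCP) lies midway between the tips of the shut fingers; the grasp point (between the pads) lies 19 mm behind it (bot.grip_depth is the distance from the TCP to the grasp point, in m); z points along the fingers, y is the line along which they close (so a half turn about z gives the same grasp; the last joint's range is limited). The gripper opens to 94 mm and grips with 3 to 60 N. Pads are 16 mm wide; open, the fingers measure 119 mm over their backs; the gripper's body (75 mm by 177 mm) begins 78 mm behind the grasp point.
Start: joints at [-1.44, 0.087, 1.371, -0, 1.684, -0.103], TCP at [0.127, -0.535, 0.206] pointing down, gripper open.
Joint ranges: [-3.1, 3.1], [-0.76, 2.03], [0.27, 2.55], [-1.08, 4.22], [0.17, 2.65], [-2.57, 2.57]. Speed limits (rad/s): [2.79, 2.79, 3.14, 3.14, 3.14, 3.14].

## Interface

Orientations are given as [roll, pitch, yaw] about the fixed x, y, z axes, in that order (R = Rz(yaw) Ry(pitch) Rx(roll)).
In Python, from plant import telemetry, optics, workorder, bot gives the robot as it stands.
- The arm moves only by the tool carry_out, never from a script. Its argument "commands" is a list of rows, each an object with "delta_pos": the shift along the world's x, y, z in cm, a list of three; "yaw": the turn about the world's z in degrees. In form: [{"delta_pos": [x, y, z], "yaw": yaw}, ...]. A call has 1 to 8 rows; each row shifts and turns the commanded pose from where the row before left it; what a row does not reach is not made up. A row lasts 1/12 s, in which the tool goes at most 41.7 mm and 7.16 degrees, less where a joint would pass 70% of its speed; a pose out of reach is approached as far as the arm can. A call is refused whole if a number of a shift passes 4.17 or a number of a turn 7.16, either way. A call with a gripper value outside its range is refused whole. "jaw" is the closure, from -1 (fully open) to 1 (shut), so that 0 is half open, set as the call begins (left out, the last holds). The fingers move at their own pace and stop on an object; "force" is the grip in N (left out, the last holds). Time passes only in rows, so rows that do not move let the fingers close. It gives the time, the measured TCP pose, the force, the opening and the grip force at its end, in the units of the state.
- telemetry.state(): the state, without advancing time (a new reading comes with each control period).
- optics.snapshot(name): name is "scene" or "top" or "wrist"; returns (picture, depth): 480x640x3 uint8, red, green, blue; 480x640 float32, m along the optical axis (not along the pixel's ray), 0 where there is no reading.
- optics.get_calibration(name): a dict with "fov_y" (degrees; the focal length in pixels is half the picture's height over the tangent of half this angle, whatever the lens; pixels are square), "cx", "cy" (the principal point, pixels), "R" (3x3) and "t" (3): a world point X has camera coordinates R X + t; the wrist camera has in their place "mount" (4x4, takes a point from camera to tool coordinates, whose origin is the TCP and whose axes are the flange's). Camera axes: x right, y down, z forward; pixel columns grow to the right and rows downward; lengths in m; the calibration is good to about 2 mm. The wrist camera is an equidistant fisheye: a pixel r from the principal point sees the ray r / f radians off the axis. A picture is of the moment at which its call begins: read the wrist's pose just before it. get_calibration takes no time and is no camera call.
- workorder.close_job(): hands the job in; it is judged then, once.
The state is a dict: "t": time; "q": joint angles; "joint_vel": joint speeds; "joint_efforts": joint torques, N m; "ee_pos": TCP position; "eef_rot": TCP orientation; "contact_force": force on the tool from outside, world axes, zero at the start; "torque": the same for the moment, N m; "finger_gap": finger opening in m; "gripper_force": force on a finger pad.
Only numpy, scipy, OpenCV 4.12 (cv2) and the standard library are available. Lean on these libraries where they do the work, as an engineer would, in place of code of your own. Each camera call takes 0.05 s, during which the arm holds its last target. There are 200 camera calls.

## Working session

There is one attempt and no reset: what is moved stays moved. The work goes in short steps, Python scripts to look and compute and a tool call to move; the robot and the scene stay as the last step left them, time stands still between calls to the robot, and variables do not carry over. Pictures are saved under pics/ and viewed, at most 10 in all, crops included, and the job is handed in when it is done.

Besides the shell and the picture viewer there is one more tool, called after ">>>" as a command line: name --argument value ..., lists and objects as JSON in quotes. carry_out: Moves the arm, as the interface text tells. Its arguments: {"type":"object","properties":{"commands":{"type":"array","items":{"type":"object","properties":{"delta_pos":{"type":"array","items":{"type":"number"}},"yaw":{"type":"number"}}}},"jaw":{"type":"number"},"force":{"type":"number"}},"required":["commands"]}

```bash
mkdir -p pics; cat > h.py <<'E'
import numpy as np, cv2
from plant import telemetry, optics, workorder, bot
from scipy.spatial.transform import Rotation as Ro
def K(c): return 240/np.tan(np.radians(c['fov_y'])/2)
def cloud(name,d):
    c=optics.get_calibration(name); f=K(c); v,u=np.mgrid[0:480,0:640]
    P=np.stack([(u-c['cx'])/f*d,(v-c['cy'])/f*d,d],-1)
    return (P-c['t'])@np.array(c['R'])
def plane(name,u,v,z):
    c=optics.get_calibration(name); f=K(c);R=np.array(c['R'])
    o=-R.T@c['t']; r=R.T@np.array([(u-c['cx'])/f,(v-c['cy'])/f,1]); return o+r*(z-o[2])/r[2]
def pix(name,X):
    c=optics.get_calibration(name);p=np.array(c['R'])@X+c['t'];return c['cx']+K(c)*p[0]/p[2],c['cy']+K(c)*p[1]/p[2]
def save(n,im): cv2.imwrite('pics/'+n+'.png',im[...,::-1])
E
python3 - <<'E'
from h import *
for n in ['scene','top']:
    im,d=optics.snapshot(n); save(n,im); np.savez(n,im=im,d=d)
a,b=np.load('scene.npz')['im'],np.load('top.npz')['im']
print({k:np.round(v,3) for k,v in telemetry.state().items()})
for n in ['scene','top']:
    c=optics.get_calibration(n);print(n,K(c),-np.array(c['R']).T@c['t'],np.round(c['R'],2))
print(np.round(optics.get_calibration('wrist')['mount'],3))
E
```

```text
{'t': np.float64(0.1), 'q': array([-1.44 ,  0.088,  1.372, -0.   ,  1.684, -0.103]), 'joint_vel': array([ 0.001, -0.002, -0.004,  0.001,  0.   ,  0.001]), 'joint_efforts': array([ 2.0000e-03, -3.4125e+01, -3.0330e+01,  7.2000e-02,  3.0000e-02,
       -0.0000e+00]), 'ee_pos': array([ 0.127, -0.535,  0.204]), 'eef_rot': array([-3.14 , -0.   ,  0.234]), 'contact_force': array([0.311, 0.533, 0.45 ]), 'torque': array([ 0.071,  0.006, -0.005]), 'gripper_force': np.float64(0.0), 'finger_gap': np.float64(0.094)}
scene 454.034160863058 [ 1.10223033 -0.29271488  0.8954904 ] [[ 0.52  0.85 -0.02]
 [ 0.67 -0.42 -0.61]
 [-0.52  0.31 -0.79]]
top 504.8323816225105 [0.4725508  0.01005222 1.0710083 ] [[-0.02 -1.   -0.  ]
 [-0.99  0.02 -0.12]
 [ 0.12  0.   -0.99]]
[[ 0.    -0.957 -0.289  0.086]
 [ 1.     0.    -0.     0.   ]
 [ 0.    -0.289  0.957 -0.179]
 [ 0.     0.     0.     1.   ]]
```

View pics/scene.png

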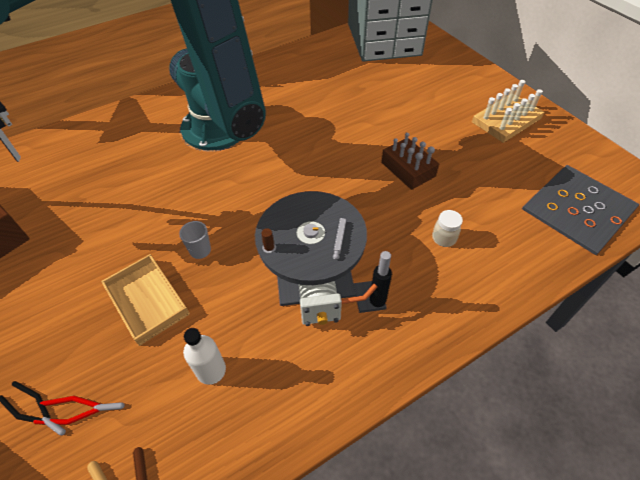

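View pics/top.png

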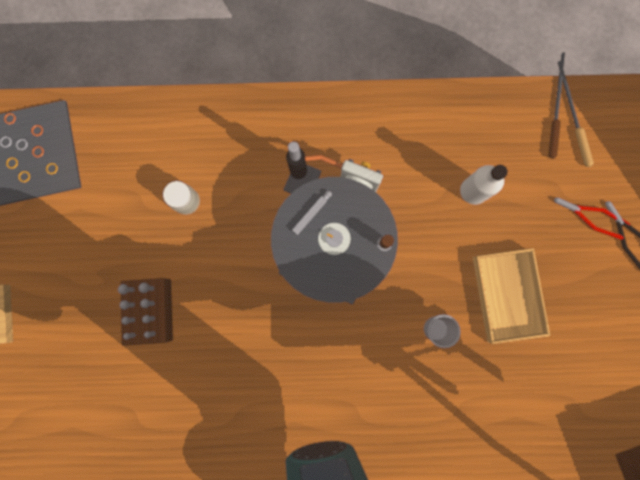

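The scene view shows the wheel at about (311,235), the handle at (268,240), the punch at (340,238), the tray at (146,298) and the filter can at (381,280). In the top view the wheel is at (335,238), the punch runs from (295,232) to (329,193), the handle is at (386,242), the tray at (511,296), the cup at (442,330), the flask at (482,185) and the filter at (296,160).

```bash
cat > m.py <<'E'
from h import *
T=np.load('top.npz');im,d=T['im'],T['d'];W=cloud('top',d)
m=(np.abs(W[...,2]-.125)<.006)&(d>0)
# wheel
mm=m.copy(); mm[:, :240]=0; mm[:,430:]=0;mm[:150]=0;mm[310:]=0
c=max(cv2.findContours(mm.astype('uint8'),0,1)[0],key=cv2.contourArea)
pts=np.array([plane('top',u,v,.125) for u,v in c[:,0]])
H=cv2.convexHull(pts[:,:2].astype('float32'))[:,0];print('wheel',cv2.minEnclosingCircle(H), cv2.fitEllipse(H))
hub=np.array(cv2.minEnclosingCircle(H)[0])
def comp(z0,z1,box,name):
    u0,u1,v0,v1=box;s=np.zeros(d.shape,bool);s[v0:v1,u0:u1]=1
    s&=(W[...,2]>z0)&(W[...,2]<z1)&(d>0);P=W[s]
    if len(P)<3: print(name,'none');return
    r=cv2.minAreaRect(P[:,:2].astype('float32'));print(name,len(P),np.round(P.mean(0),3),np.round(r[0],3),np.round(r[1],3),round(r[2],1),'z',np.round([P[:,2].min(),P[:,2].max()],3))
    return P
comp(.129,.146,(280,335,185,238),'punch')
comp(.13,.137,(318,352,222,256),'shaft')
comp(.165,.19,(370,400,225,255),'handle')
comp(.015,.04,(465,560,240,350),'tray')
comp(.06,.2,(280,315,135,185),'filter')
comp(.06,.1,(335,390,155,190),'cyl')
comp(.05,.09,(420,465,310,352),'cup')
comp(.03,.2,(455,515,160,210),'flask')
comp(.03,.2,(160,205,175,220),'jar')
save('tc',cv2.resize(im[160:290,260:420],None,fx=5,fy=4.6,interpolation=2)[:600,:800])
s=np.load('scene.npz')['im'];save('sc',cv2.resize(s[185:285,250:375],None,fx=6,fy=6,interpolation=2))
E
python3 m.py
```

```text
wheel ((0.5868865251541138, -0.010576790198683739), 0.1199628934264183) ((0.5866449475288391, -0.010746670886874199), (0.2383861094713211, 0.2389478087425232), 173.39923095703125)
punch 486 [0.63  0.026 0.137] [0.635 0.039] [0.102 0.093] 88.3 z [0.129 0.144]
shaft 185 [ 0.586 -0.011  0.135] [ 0.584 -0.006] [0.031 0.042] 30.3 z [0.13  0.137]
handle 133 [ 0.574 -0.104  0.178] [ 0.574 -0.105] [0.022 0.021] 16.5 z [0.166 0.183]
tray 1169 [ 0.469 -0.378  0.027] [ 0.472 -0.376] [0.18  0.123] 6.3 z [0.015 0.036]
filter 563 [0.739 0.055 0.128] [0.727 0.052] [0.053 0.072] 89.5 z [0.061 0.188]
cyl 740 [ 0.721 -0.067  0.089] [ 0.731 -0.064] [0.101 0.049] 65.5 z [0.061 0.1  ]
cup 379 [ 0.406 -0.224  0.069] [ 0.407 -0.22 ] [0.062 0.063] 43.6 z [0.05 0.08]
flask 1162 [ 0.69  -0.305  0.113] [ 0.695 -0.313] [0.059 0.053] 38.2 z [0.03  0.176]
jar 775 [0.687 0.298 0.067] [0.689 0.301] [0.056 0.055] 12.6 z [0.03 0.08]
```

View pics/sc.png

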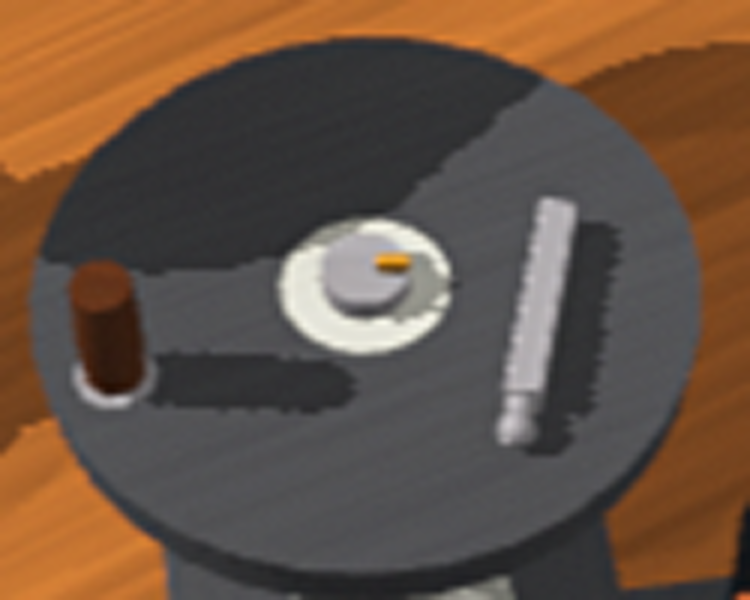

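The crop shows the handle top at (100,285), the shaft end at (365,268), the yellow key at (392,262) pointing right, and the punch from (555,205) to its ball at (518,428).

```bash
cat > m2.py <<'E'
from h import *
hub=np.array([.5868,-.0107])
S=np.load('scene.npz');im,d=S['im'],S['d'];hsv=cv2.cvtColor(im,cv2.COLOR_RGB2HSV)
b=np.zeros(d.shape,bool);b[218:240,300:326]=1
k=b&(hsv[...,0]>12)&(hsv[...,0]<32)&(hsv[...,1]>110)
v,u=np.nonzero(k);q=plane('scene',u.mean(),v.mean(),.1395)[:2];
W=cloud('scene',d)
sh=b&(np.abs(W[...,2]-.135)<.0035)&(d>0)&(hsv[...,1]<60);print('key px',len(u),'shaft',sh.sum())
c,r=cv2.minEnclosingCircle(np.array([plane('scene',x,y,.135)[:2] for y,x in np.argwhere(sh)],'float32'))
print('shaft',c,r,'key',q,'ang',np.degrees(np.arctan2(*(q-hub)[::-1])),np.degrees(np.arctan2(*(q-c)[::-1])),np.linalg.norm(q-hub))
for n in ['scene','top']:
    A=np.load(n+'.npz');W=cloud(n,A['d']);ok=A['d']>0;xy=W[...,:2];Z=W[...,2]
    s=ok&(Z>.130)&(Z<.146)&(np.hypot(*(np.moveaxis(xy,-1,0)-hub[:,None,None]))<.112)&(np.hypot(*(np.moveaxis(xy,-1,0)-hub[:,None,None]))>.03)&(xy[...,1]>-.03)
    P=W[s]; t=P[P[:,2]>.1355]; r=cv2.minAreaRect(t[:,:2].astype('float32'));vx=np.array(cv2.fitLine(t[:,:2].astype('float32'),2,0,.001,.001)).ravel()
    print(n,'punch',len(P),np.round(r[0],4),np.round(r[1],4),r[2],'line',np.round(vx,3),np.degrees(np.arctan2(vx[1],vx[0])),np.round(t[:,2].mean(),4))
    s=ok&(Z>.182)&(Z<.20)&(np.abs(xy[...,0]-.735)<.06)&(np.abs(xy[...,1]-.05)<.05);P=W[s];r=cv2.minAreaRect(P[:,:2].astype('float32'));f=np.array(r[0])-hub
    print('filtertop',len(P),r,np.linalg.norm(f),'yaw',np.degrees(np.arctan2(f[1],f[0])-np.arctan2(130,120)))
    s=ok&(Z>.172)&(Z<.19)&(np.abs(xy[...,0]-.574)<.03)&(np.abs(xy[...,1]+.104)<.03);P=W[s];r=cv2.minAreaRect(P[:,:2].astype('float32'));f=np.array(r[0])-hub
    print('handle',len(P),r,np.linalg.norm(f),np.degrees(np.arctan2(f[1],f[0])))
E
python3 m2.py
```

```text
key px 15 shaft 124
shaft (0.5869988203048706, -0.008358686231076717) 0.016997279599308968 key [ 5.90665515e-01 -3.82304018e-05] ang 70.07145850372171 66.21766398704806 0.011340878979979352
scene punch 257 [0.6355 0.0328] [0.0129 0.1037] 47.83222961425781 line [ 0.748 -0.664  0.634  0.034] -41.603966 0.1371
filtertop 67 ((0.7471492886543274, 0.06231369078159332), (0.017257530242204666, 0.018896959722042084), 53.59580612182617) 0.17618993561920313 yaw -22.808864966477255
handle 85 ((0.5741598606109619, -0.10068444907665253), (0.02100435458123684, 0.022870121523737907), 31.96063804626465) 0.09086789421684088 -97.99603491988181
top punch 404 [0.6369 0.0291] [0.0135 0.1015] 47.98429870605469 line [ 0.742 -0.67   0.634  0.032] -42.059185 0.1382
filtertop 85 ((0.7483558654785156, 0.05946733057498932), (0.018226176500320435, 0.017249729484319687), 44.40806579589844) 0.17613560670838838 yaw -23.814224255565936
handle 121 ((0.5748621821403503, -0.10475902259349823), (0.02086584083735943, 0.020618999376893044), 20.97246742248535) 0.09481356035132517 -97.23321420310816
```

>>> carry_out --commands '[{"delta_pos": [2.1,2.3,0.4],"yaw": -2.3},{"delta_pos": [2.1,2.3,0.4],"yaw": -2.3},{"delta_pos": [2.1,2.3,0.4],"yaw": -2.3},{"delta_pos": [2.1,2.3,0.4],"yaw": -2.3},{"delta_pos": [2.1,2.3,0.4],"yaw": -2.3},{"delta_pos": [2.1,2.3,0.4],"yaw": -2.3},{"delta_pos": [2.1,2.3,0.4],"yaw": -2.3},{"delta_pos": [2.1,2.3,0.4],"yaw": -2.3}]' --jaw 0.15 --force 30

```text
t: 0.77
ee_pos: [0.296, -0.3496, 0.2372]
eef_rot: [-3.141, 0.0, -0.09]
contact_force: [-0.4, -0.2, 0.2]
finger_gap: 0.0442
gripper_force: 0.0
```

>>> carry_out --commands '[{"delta_pos": [2.1,2.3,0.2],"yaw": -2.3},{"delta_pos": [2.1,2.3,0.2],"yaw": -2.3},{"delta_pos": [2.1,2.3,0.2],"yaw": -2.3},{"delta_pos": [2.1,2.3,0.2],"yaw": -2.3},{"delta_pos": [2.1,2.3,0.2],"yaw": -2.3},{"delta_pos": [2.1,2.3,0.2],"yaw": -2.3},{"delta_pos": [2.1,2.3,0.2],"yaw": -2.3},{"delta_pos": [2.1,2.3,0.2],"yaw": -2.3}]'

```text
t: 1.43
ee_pos: [0.464, -0.1656, 0.2531]
eef_rot: [3.141, 0.001, -0.41]
contact_force: [0.4, -0.6, 0.0]
finger_gap: 0.0401
gripper_force: 0.0
```

>>> carry_out --commands '[{"delta_pos": [2.0,2.3,0],"yaw": -2.3},{"delta_pos": [2.0,2.3,0],"yaw": -2.3},{"delta_pos": [2.0,2.3,0],"yaw": -2.3},{"delta_pos": [2.0,2.3,0],"yaw": -2.3},{"delta_pos": [2.0,2.3,0],"yaw": -2.3},{"delta_pos": [2.0,2.3,0],"yaw": -2.3},{"delta_pos": [2.0,2.3,0],"yaw": -2.3},{"delta_pos": [0,0,0]}]'

```text
schema error: expected keys delta_pos, yaw
```

```bash
cat >> h.py <<'E'
def wrist():
    s=telemetry.state();im,d=optics.snapshot('wrist');c=optics.get_calibration('wrist');f=K(c);M=np.array(c['mount'])
    R=Ro.from_euler('xyz',s['eef_rot']).as_matrix();v,u=np.mgrid[0:480,0:640]
    dx,dy=u-c['cx'],v-c['cy'];r=np.hypot(dx,dy)+1e-9;th=r/f
    D=np.stack([np.sin(th)*dx/r,np.sin(th)*dy/r,np.cos(th)],-1)
    D=D@M[:3,:3].T@R.T;o=R@M[:3,3]+s['ee_pos']
    zc=np.cos(th);W=o+D*(d/np.maximum(zc,.05))[...,None]
    return s,im,d,W,o,D
def onplane(o,D,mask,z):
    r=D[mask];return (o+r*((z-o[2])/r[:,2])[:,None])[:,:2]
E
python3 - <<'E'
from h import *
s,im,d,W,o,D=wrist();save('w1',im);np.savez('w1',im=im,W=W,o=o,D=D,d=d)
print(s['t'],s['ee_pos'],s['eef_rot'],s['q'])
m=(d>0)&(np.abs(W[...,2]-.138)<.006)&(np.hypot(W[...,0]-.6315,W[...,1]-.035)<.06)
P=W[m];print(m.sum(),P[:,2].mean());P=onplane(o,D,m,.138)
r=cv2.minAreaRect(P.astype('float32'));print(r,cv2.fitLine(P.astype('float32'),2,0,.001,.001).ravel())
h=cv2.cvtColor(im,cv2.COLOR_RGB2HSV);k=(h[...,0]>12)&(h[...,0]<32)&(h[...,1]>110)&(np.hypot(W[...,0]-.587,W[...,1]+.01)<.03)&(W[...,2]>.128)
if k.sum():print('key',k.sum(),onplane(o,D,k,.14).mean(0))
m=(d>0)&(np.abs(W[...,2]-.135)<.003)&(np.hypot(W[...,0]-.587,W[...,1]+.01)<.024)
if m.sum()>5:print('shaft',m.sum(),cv2.minEnclosingCircle(onplane(o,D,m,.135).astype('float32')))
E
```

```text
1.4333 [ 0.46401376 -0.16558648  0.25311557] [ 3.14143627e+00  8.22764484e-04 -4.10326728e-01] [-4.57767866e-01 -4.48514084e-02  1.41172542e+00 -1.99393207e-04
  1.77553306e+00  1.52331466e+00]
1545 0.1365893539945335
((0.6183076500892639, 0.00966675579547882), (0.06880155205726624, 0.10333020240068436), 47.79563903808594) [ 0.892274   -0.4514943   0.6267457   0.02312545]
key 64 [ 0.59061016 -0.00191044]
shaft 776 ((0.5863693952560425, -0.009583607316017151), 0.01728910580277443)
```

View pics/w1.png

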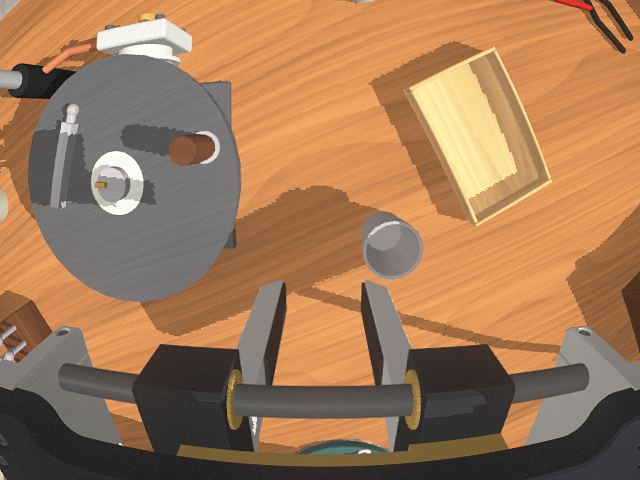

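The wrist view shows the punch at (65,155) on the wheel, the key at (100,185) on the shaft, the handle at (190,148) and the tray at (480,140). The third move was refused because a row left out yaw, so I'll carry on from here.

>>> carry_out --commands '[{"delta_pos": [2.4,2.8,0],"yaw": -2.6},{"delta_pos": [2.4,2.8,0],"yaw": -2.6},{"delta_pos": [2.4,2.9,0],"yaw": -2.7},{"delta_pos": [2.4,2.9,0],"yaw": -2.7},{"delta_pos": [2.4,2.9,0],"yaw": -2.7},{"delta_pos": [2.4,2.9,0],"yaw": -2.6},{"delta_pos": [2.4,2.9,0],"yaw": -2.6},{"delta_pos": [0,0,0],"yaw": 0}]'

```text
t: 2.15
ee_pos: [0.6336, 0.0392, 0.25]
eef_rot: [-3.142, 0.004, -0.726]
contact_force: [-0.8, 0.6, -0.9]
finger_gap: 0.0399
gripper_force: 0.0
```

```bash
cat > p.py <<'E'
from h import *
s,im,d,W,o,D=wrist();save('w2',im)
print(s['t'],s['ee_pos'],s['eef_rot'],s['q'])
X,Y,Z=np.moveaxis(W,-1,0)
m=(d>0)&(np.abs(Z-.138)<.006)&(np.hypot(X-.634,Y-.033)<.06)&(np.hypot(X-.587,Y+.01)>.03)
P=onplane(o,D,m,.138);print(m.sum(),W[m][:,2].mean())
r=cv2.minAreaRect(P.astype('float32'));l=cv2.fitLine(P.astype('float32'),2,0,.001,.001).ravel();print(r,l,np.degrees(np.arctan2(l[1],l[0])))
h=cv2.cvtColor(im,cv2.COLOR_RGB2HSV);k=(h[...,0]>12)&(h[...,0]<32)&(h[...,1]>110)&(np.hypot(X-.587,Y+.01)<.022)&(Z>.128)
if k.sum():print('key',k.sum(),onplane(o,D,k,.14).mean(0))
m=(d>0)&(np.abs(Z-.135)<.003)&(np.hypot(X-.587,Y+.01)<.024)
if m.sum()>5:print('shaft',m.sum(),cv2.minEnclosingCircle(onplane(o,D,m,.135).astype('float32')))
E
python3 p.py
```

```text
2.15 [0.63364014 0.03919642 0.25003796] [-3.14156923  0.00436155 -0.72593409] [-0.02905524  0.27939894  1.0602469   0.00289659  1.80527549  2.26834352]
1818 0.13735112980654834
((0.6375207304954529, 0.030485615134239197), (0.012112343683838844, 0.10296900570392609), 48.35551452636719) [ 0.7462291  -0.6656892   0.6380005   0.03028917] -41.735218
key 81 [5.92333285e-01 1.06771663e-04]
shaft 1000 ((0.5870776772499084, -0.00879574939608574), 0.016677239909768105)
```

>>> carry_out --commands '[{"delta_pos": [0,-0.4,-2],"yaw": 0},{"delta_pos": [0,0,-3],"yaw": 0},{"delta_pos": [0,0,-3],"yaw": 0},{"delta_pos": [0,0,-1.5],"yaw": 0},{"delta_pos": [0,0,0],"yaw": 0},{"delta_pos": [0,0,0],"yaw": 0}]'

```text
t: 2.7
ee_pos: [0.6302, 0.0288, 0.1577]
eef_rot: [3.14, 0.002, -0.732]
contact_force: [-1.1, 0.3, 0.2]
finger_gap: 0.0397
gripper_force: 0.0
```

>>> carry_out --commands '[{"delta_pos": [0.3,0.6,0],"yaw": 0},{"delta_pos": [0,0,-1],"yaw": 0},{"delta_pos": [0,0,-1],"yaw": 0},{"delta_pos": [0,0,-0.7],"yaw": 0},{"delta_pos": [0,0,0],"yaw": 0},{"delta_pos": [0,0,0],"yaw": 0},{"delta_pos": [0,0,0],"yaw": 0}]'

```text
t: 3.28
ee_pos: [0.6344, 0.0359, 0.1315]
eef_rot: [3.141, 0.0, -0.731]
contact_force: [-0.4, 1.0, 0.1]
finger_gap: 0.0398
gripper_force: 0.0
```

>>> carry_out --commands '[{"delta_pos": [0,0,-0.4],"yaw": 0},{"delta_pos": [0,0,0],"yaw": 0},{"delta_pos": [0,0,0],"yaw": 0}]'

```text
t: 3.53
ee_pos: [0.6344, 0.0359, 0.1274]
eef_rot: [3.141, 0.0, -0.731]
contact_force: [0.6, 0.0, 0.7]
finger_gap: 0.0401
gripper_force: 0.0
```

>>> carry_out --commands '[{"delta_pos": [0,0,0],"yaw": 0},{"delta_pos": [0,0,0],"yaw": 0},{"delta_pos": [0,0,0],"yaw": 0},{"delta_pos": [0,0,0],"yaw": 0},{"delta_pos": [0,0,0],"yaw": 0},{"delta_pos": [0,0,0],"yaw": 0}]' --jaw 1 --force 30

```text
t: 4.03
ee_pos: [0.6343, 0.0357, 0.1276]
eef_rot: [3.141, -0.0, -0.731]
contact_force: [-0.4, -0.1, 1.2]
finger_gap: 0.0129
gripper_force: 30.0
```

>>> carry_out --commands '[{"delta_pos": [0,0,0.5],"yaw": 0},{"delta_pos": [0,0,1],"yaw": 0},{"delta_pos": [0,0,1.5],"yaw": 0},{"delta_pos": [0,0,2],"yaw": 0},{"delta_pos": [0,0,2.5],"yaw": 0},{"delta_pos": [0,0,2.5],"yaw": 0},{"delta_pos": [0,0,2],"yaw": 0},{"delta_pos": [0,0,0],"yaw": 0}]'

```text
t: 4.7
ee_pos: [0.6366, 0.036, 0.2545]
eef_rot: [-3.134, -0.009, -0.731]
contact_force: [1.2, 0.5, -1.6]
finger_gap: 0.0128
gripper_force: 30.0
```

>>> carry_out --commands '[{"delta_pos": [-0.4,-1.0,0],"yaw": 1.5},{"delta_pos": [-0.8,-2.0,0],"yaw": 3},{"delta_pos": [-1.2,-3,0],"yaw": 3.5},{"delta_pos": [-1.2,-3,0],"yaw": 3.5},{"delta_pos": [-1.2,-3,0],"yaw": 3.5},{"delta_pos": [-1.2,-3,0],"yaw": 3.5},{"delta_pos": [-1.2,-3,0],"yaw": 3.5},{"delta_pos": [-1.2,-3,0],"yaw": 3.5}]'

```text
t: 5.37
ee_pos: [0.5493, -0.1751, 0.2462]
eef_rot: [-3.141, 0.002, -0.283]
contact_force: [-0.1, -0.4, -1.7]
finger_gap: 0.0126
gripper_force: 30.0
```

>>> carry_out --commands '[{"delta_pos": [-1.2,-3,0],"yaw": 3.5},{"delta_pos": [-1.2,-3,0],"yaw": 3.5},{"delta_pos": [-1.2,-3,0],"yaw": 3.5},{"delta_pos": [-1.2,-3,0],"yaw": 3.5},{"delta_pos": [-1.2,-3,0],"yaw": 3.5},{"delta_pos": [-1.2,-3,0],"yaw": 3},{"delta_pos": [-0.8,-2,0],"yaw": 2},{"delta_pos": [-0.4,-1,0],"yaw": 0}]'

```text
t: 6.03
ee_pos: [0.4646, -0.3864, 0.2458]
eef_rot: [-3.141, 0.002, 0.104]
contact_force: [0.1, 0.1, -1.3]
finger_gap: 0.0126
gripper_force: 30.0
```

>>> carry_out --commands '[{"delta_pos": [0,0,0],"yaw": 0},{"delta_pos": [0,0,0],"yaw": 0},{"delta_pos": [0,0,0],"yaw": 0}]'

```text
t: 6.28
ee_pos: [0.4671, -0.3826, 0.2473]
eef_rot: [-3.141, -0.0, 0.107]
contact_force: [0.5, 0.3, -1.3]
finger_gap: 0.0126
gripper_force: 30.0
```

```bash
python3 - <<'E'
from h import *
s,im,d,W,o,D=wrist();save('w3',im)
X,Y,Z=np.moveaxis(W,-1,0)
m=(d>0)&(Z>.024)&(Z<.035)&(np.hypot(X-.472,Y+.376)<.13)
P=onplane(o,D,m,.03);print(m.sum(),cv2.minAreaRect(P.astype('float32')))
print(s['ee_pos'],s['eef_rot'])
E
```

```text
2419 ((0.471879780292511, -0.37290576100349426), (0.1802765130996704, 0.1199832558631897), 6.235823154449463)
[ 0.46708489 -0.38264758  0.24726057] [-3.14054291e+00 -2.97096005e-04  1.07473547e-01]
```

View pics/w3.png

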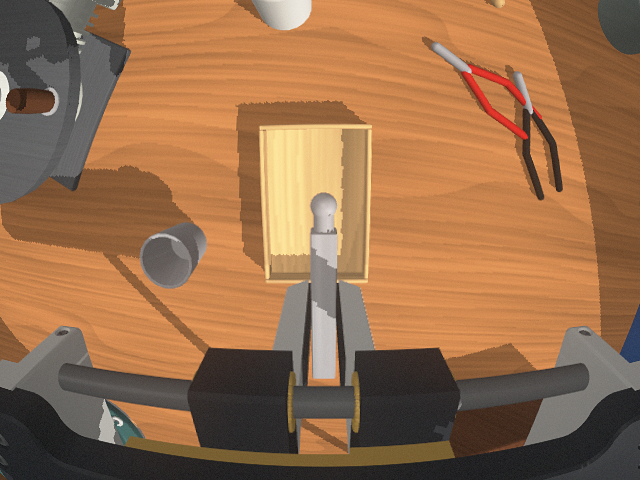

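The punch is held level over the tray, with its ball at (323,205). The tray rim runs from (262,127) to (368,282), so I'll lower it.

>>> carry_out --commands '[{"delta_pos": [0.2,0.9,-1.5],"yaw": 0},{"delta_pos": [0,0,-3],"yaw": 0},{"delta_pos": [0,0,-4],"yaw": 0},{"delta_pos": [0,0,-4],"yaw": 0},{"delta_pos": [0,0,-4],"yaw": 0},{"delta_pos": [0,0,-2.5],"yaw": 0},{"delta_pos": [0,0,-1],"yaw": 0},{"delta_pos": [0,0,0],"yaw": 0}]'

```text
t: 7.0
ee_pos: [0.4674, -0.3723, 0.0442]
eef_rot: [-3.136, 0.004, 0.108]
contact_force: [0.0, 0.5, -1.4]
finger_gap: 0.0128
gripper_force: 30.0
```

>>> carry_out --commands '[{"delta_pos": [0,0,0],"yaw": 0},{"delta_pos": [0,0,-0.5],"yaw": 0},{"delta_pos": [0,0,-0.5],"yaw": 0},{"delta_pos": [0,0,0],"yaw": 0},{"delta_pos": [0,0,0],"yaw": 0}]'

```text
t: 7.42
ee_pos: [0.4687, -0.3754, 0.0383]
eef_rot: [3.141, -0.001, 0.106]
contact_force: [0.3, -0.0, -2.0]
finger_gap: 0.0127
gripper_force: 30.0
```

>>> carry_out --commands '[{"delta_pos": [0,0,-1],"yaw": 0},{"delta_pos": [0,0,-1],"yaw": 0},{"delta_pos": [0,0,-0.6],"yaw": 0},{"delta_pos": [0,0,-0.2],"yaw": 0},{"delta_pos": [0,0,0],"yaw": 0},{"delta_pos": [0,0,0],"yaw": 0},{"delta_pos": [0,0,0],"yaw": 0}]'

```text
t: 8.0
ee_pos: [0.4685, -0.3752, 0.0095]
eef_rot: [3.141, -0.0, 0.106]
contact_force: [-0.2, -0.1, -1.3]
finger_gap: 0.0121
gripper_force: 30.0
```

>>> carry_out --commands '[{"delta_pos": [0,0,-0.2],"yaw": 0},{"delta_pos": [0,0,0],"yaw": 0},{"delta_pos": [0,0,0],"yaw": 0}]'

```text
t: 8.25
ee_pos: [0.4686, -0.3753, 0.0078]
eef_rot: [3.141, -0.0, 0.106]
contact_force: [0.7, -1.0, -1.7]
finger_gap: 0.0127
gripper_force: 30.0
```

>>> carry_out --commands '[{"delta_pos": [0,0,0],"yaw": 0},{"delta_pos": [0,0,0],"yaw": 0},{"delta_pos": [0,0,0],"yaw": 0},{"delta_pos": [0,0,0],"yaw": 0}]' --jaw 0.3

```text
t: 8.58
ee_pos: [0.4685, -0.3751, 0.0077]
eef_rot: [3.141, -0.0, 0.106]
contact_force: [0.2, -0.2, 0.6]
finger_gap: 0.0325
gripper_force: 0.0
```

>>> carry_out --commands '[{"delta_pos": [0,0,1],"yaw": 0},{"delta_pos": [0,0,2],"yaw": 0},{"delta_pos": [0,0,4],"yaw": 0},{"delta_pos": [0,0,4],"yaw": 0},{"delta_pos": [0,0,4],"yaw": 0},{"delta_pos": [0,0,4],"yaw": 0},{"delta_pos": [0,0,3],"yaw": 0},{"delta_pos": [0,0,2],"yaw": 0}]'

```text
t: 9.25
ee_pos: [0.4692, -0.3757, 0.2538]
eef_rot: [3.135, -0.005, 0.106]
contact_force: [0.9, -0.1, -0.2]
finger_gap: 0.0332
gripper_force: 0.0
```

```bash
cat > q.py <<'E'
from h import *
s,im,d,W,o,D=wrist();save('w4',im)
print(s['t'],s['ee_pos'],s['eef_rot'],s['q'])
X,Y,Z=np.moveaxis(W,-1,0)
m=(d>0)&(Z>.011)&(Z<.024)&(abs(X-.472)<.075)&(abs(Y+.373)<.04)
P=W[m];print('punch',m.sum(),P[:,2].mean(),P[:,2].max(),cv2.minAreaRect(P[:,:2].astype('float32')))
im,d=optics.snapshot('top');W=cloud('top',d);X,Y,Z=np.moveaxis(W,-1,0)
m=(d>0)&(Z>.172)&(Z<.19)&(np.hypot(X-.574,Y+.104)<.04)
if m.sum()>5:print('handle',m.sum(),cv2.minEnclosingCircle(W[m][:,:2].astype('float32')))
E
python3 q.py
```

```text
9.25 [ 0.4691838  -0.37570828  0.2537687 ] [ 3.13538335 -0.00516732  0.10647596] [-7.69511131e-01  1.92382304e-01  1.15786995e+00 -6.23294062e-06
  1.78326226e+00  6.94823936e-01]
punch 988 0.017403386076639882 0.02034668669151113 ((0.47450360655784607, -0.37450724840164185), (0.10149241983890533, 0.012751302681863308), 5.875301837921143)
handle 122 ((0.574688196182251, -0.10497401654720306), 0.010945793241262436)
```

The punch lies flat in the tray (top at 0.0174 m, 101 mm long, aligned with the tray). Next is the handle.

>>> carry_out --commands '[{"delta_pos": [0.5,1.3,0],"yaw": 4},{"delta_pos": [0.8,2.2,0],"yaw": 6},{"delta_pos": [0.9,2.4,0],"yaw": 6},{"delta_pos": [0.9,2.4,0],"yaw": 6},{"delta_pos": [0.9,2.4,0],"yaw": 6},{"delta_pos": [0.9,2.4,0],"yaw": 6},{"delta_pos": [0.9,2.4,0],"yaw": 6},{"delta_pos": [0.9,2.4,0],"yaw": 6}]' --jaw -0.3

```text
t: 10.02
ee_pos: [0.5349, -0.1945, 0.2452]
eef_rot: [-3.138, 0.001, 0.914]
contact_force: [0.4, 0.2, -0.1]
finger_gap: 0.0611
gripper_force: 0.0
```

>>> carry_out --commands '[{"delta_pos": [0.9,2.4,0],"yaw": 6},{"delta_pos": [0.9,2.4,0],"yaw": 6},{"delta_pos": [0.9,2.4,0],"yaw": 6},{"delta_pos": [0.8,1.7,0],"yaw": 6},{"delta_pos": [0.4,0.8,0],"yaw": 6},{"delta_pos": [0,0,0],"yaw": 0},{"delta_pos": [0,0,0],"yaw": 0},{"delta_pos": [0,0,0],"yaw": 0}]'

```text
t: 10.68
ee_pos: [0.5738, -0.0996, 0.2463]
eef_rot: [-3.14, 0.0, 1.43]
contact_force: [0.8, -0.3, 0.5]
finger_gap: 0.0612
gripper_force: 0.0
```

```bash
cat > w.py <<'E'
from h import *
s,im,d,W,o,D=wrist();save('w5',im)
print(s['t'],s['ee_pos'],np.degrees(s['eef_rot']),s['q'])
X,Y,Z=np.moveaxis(W,-1,0)
h=cv2.cvtColor(im,cv2.COLOR_RGB2HSV);k=(h[...,0]>12)&(h[...,0]<32)&(h[...,1]>110)&(np.hypot(X-.587,Y+.01)<.022)&(Z>.128)
m=(d>0)&(np.abs(Z-.135)<.003)&(np.hypot(X-.587,Y+.01)<.022)
if k.sum() and m.sum()>5:
    q=onplane(o,D,k,.1395).mean(0);P=onplane(o,D,m|k,.135).astype('float32');c=np.array(cv2.minEnclosingCircle(P)[0])
    print('key',k.sum(),q,'shaft',c,'ang',np.degrees(np.arctan2(*(q-c)[::-1])),np.linalg.norm(q-c))
m=(d>0)&(Z>.172)&(Z<.185)&(np.hypot(X-.574,Y+.104)<.03)
if m.sum()>5:print('handle',m.sum(),cv2.minEnclosingCircle(onplane(o,D,m,.178).astype('float32')))
m=(d>0)&(Z>.18)&(Z<.19)&(np.hypot(X-.748,Y-.06)<.04)
if m.sum()>5:print('filter',m.sum(),cv2.minEnclosingCircle(onplane(o,D,m,.185).astype('float32')))
E
python3 w.py
```

```text
10.6833 [ 0.57376529 -0.09955836  0.24630725] [-1.79884766e+02  1.07212989e-02  8.19344004e+01] [-2.68887159e-01  1.57544020e-01  1.21266408e+00 -4.51787654e-04
  1.77335535e+00 -1.28206155e-01]
key 644 [ 0.5458422  -0.06563623] shaft [ 0.53513938 -0.12852271] ang 80.34122535016971 0.06379075136086874
handle 751 ((0.575101912021637, -0.10166921466588974), 0.011840435676276684)
filter 479 ((0.7460583448410034, 0.06097538024187088), 0.011639493517577648)
```

>>> carry_out --commands '[{"delta_pos": [0.1,-0.3,-2],"yaw": 0},{"delta_pos": [0,0,-3],"yaw": 0},{"delta_pos": [0,0,-3],"yaw": 0},{"delta_pos": [0,0,-2],"yaw": 0},{"delta_pos": [0,0,-0.7],"yaw": 0},{"delta_pos": [0,0,0],"yaw": 0},{"delta_pos": [0,0,0],"yaw": 0}]'

```text
t: 11.32
ee_pos: [0.5756, -0.1027, 0.1413]
eef_rot: [3.141, 0.0, 1.431]
contact_force: [1.2, -0.2, 0.6]
finger_gap: 0.0611
gripper_force: 0.0
```

>>> carry_out --commands '[{"delta_pos": [0,0,0],"yaw": 0},{"delta_pos": [0,0,0],"yaw": 0},{"delta_pos": [0,0,0],"yaw": 0},{"delta_pos": [0,0,0],"yaw": 0},{"delta_pos": [0,0,0],"yaw": 0},{"delta_pos": [0,0,0],"yaw": 0}]' --jaw 1 --force 25

```text
t: 11.82
ee_pos: [0.5749, -0.102, 0.1409]
eef_rot: [-3.141, 0.0, 1.433]
contact_force: [-2.7, 0.2, 1.3]
finger_gap: 0.0242
gripper_force: 1.0
```

```bash
cat > t.py <<'E'
from h import *
hub=np.array([.587,-.0095])
s=telemetry.state();p=s['ee_pos'][:2]-hub
a=np.arctan2(p[1],p[0]);r=np.linalg.norm(p);F=s['contact_force']
print('t',s['t'],'r',r.round(4),'phi',np.degrees(a).round(1),'Ft',round(float(F[:2]@[np.sin(a),-np.cos(a)]),1),'Fr',round(float(F[:2]@p/r),1),F.round(1),'tz',s['torque'].round(2),'yaw',np.degrees(s['eef_rot'][2]).round(1),'z',s['ee_pos'][2].round(4),s['finger_gap'],s['ee_pos'].round(4))
E
cat > t2.py <<'E'
from t import *
im,d=optics.snapshot('scene');np.savez('s2',im=im,d=d);W=cloud('scene',d);X,Y,Z=np.moveaxis(W,-1,0)
h=cv2.cvtColor(im,cv2.COLOR_RGB2HSV)
k=(h[...,0]>12)&(h[...,0]<32)&(h[...,1]>110)&(np.hypot(X-.587,Y+.01)<.022)&(Z>.130)&(d>0)
v,u=np.nonzero(k);print('key px',len(u))
if len(u):
    q=plane('scene',u.mean(),v.mean(),.1395)[:2];c=np.array([.587,-.0090]);print(q,'key ang',np.degrees(np.arctan2(*(q-c)[::-1])),np.linalg.norm(q-c))
E
python3 t2.py
```

```text
t 11.8167 r 0.0933 phi -97.4 Ft 2.8 Fr 0.1 [-2.7  0.2  1.3] tz [-0.    0.41  0.01] yaw 82.1 z 0.1409 0.02416153372541056 [ 0.5749 -0.102   0.1409]
key px 15
[ 5.90665515e-01 -3.82304018e-05] key ang 67.75461093953798 0.00968242291287696
```

```bash
python3 - <<'E'
import numpy as np
a=np.radians(-97.4-np.arange(0,109,6)); p=9.45*np.c_[np.cos(a),np.sin(a)]
for i,dd in enumerate(np.diff(p,axis=0)/4): print(i,round(-97.4-6*i,1),dd.round(3))
E
```

```text
0 -97.4 [-0.243  0.045]
1 -103.4 [-0.237  0.07 ]
2 -109.4 [-0.229  0.094]
3 -115.4 [-0.218  0.118]
4 -121.4 [-0.204  0.14 ]
5 -127.4 [-0.188  0.16 ]
6 -133.4 [-0.171  0.179]
7 -139.4 [-0.151  0.196]
8 -145.4 [-0.13   0.211]
9 -151.4 [-0.107  0.223]
10 -157.4 [-0.083  0.233]
11 -163.4 [-0.058  0.24 ]
12 -169.4 [-0.033  0.245]
13 -175.4 [-0.007  0.247]
14 -181.4 [0.019 0.247]
15 -187.4 [0.045 0.243]
16 -193.4 [0.07  0.237]
17 -199.4 [0.094 0.229]
```

>>> carry_out --commands '[{"delta_pos": [-0.24,0.05,0],"yaw": -1.5},{"delta_pos": [-0.24,0.05,0],"yaw": -1.5},{"delta_pos": [-0.24,0.05,0],"yaw": -1.5},{"delta_pos": [-0.24,0.05,0],"yaw": -1.5},{"delta_pos": [-0.24,0.07,0],"yaw": -1.5},{"delta_pos": [-0.24,0.07,0],"yaw": -1.5},{"delta_pos": [-0.24,0.07,0],"yaw": -1.5},{"delta_pos": [-0.24,0.07,0],"yaw": -1.5}]'

```text
t: 12.53
ee_pos: [0.557, -0.0981, 0.1409]
eef_rot: [3.139, 0.001, 1.222]
contact_force: [1.2, -1.8, 0.4]
finger_gap: 0.0229
gripper_force: 25.0
```

```bash
python3 t.py
```

```text
t 12.5333 r 0.0936 phi -108.7 Ft -1.7 Fr 1.4 [ 1.2 -1.8  0.4] tz [-0.35 -0.25 -0.04] yaw 70.0 z 0.1409 0.022853413513234944 [ 0.557  -0.0981  0.1409]
```

>>> carry_out --commands '[{"delta_pos": [-0.23,0.09,0],"yaw": -1.5},{"delta_pos": [-0.23,0.09,0],"yaw": -1.5},{"delta_pos": [-0.23,0.1,0],"yaw": -1.5},{"delta_pos": [-0.23,0.1,0],"yaw": -1.5},{"delta_pos": [-0.22,0.12,0],"yaw": -1.5},{"delta_pos": [-0.22,0.12,0],"yaw": -1.5},{"delta_pos": [-0.22,0.12,0],"yaw": -1.5},{"delta_pos": [-0.22,0.12,0],"yaw": -1.5}]'

```text
t: 13.2
ee_pos: [0.5386, -0.0901, 0.1409]
eef_rot: [3.139, 0.002, 1.012]
contact_force: [-0.0, -2.4, -0.7]
finger_gap: 0.0231
gripper_force: 25.0
```

```bash
python3 t.py
```

```text
t 13.2 r 0.094 phi -121.0 Ft -1.2 Fr 2.1 [-0.  -2.4 -0.7] tz [-0.6  -0.09 -0.02] yaw 58.0 z 0.1409 0.023068618535801118 [ 0.5386 -0.0901  0.1409]
```

>>> carry_out --commands '[{"delta_pos": [-0.2,0.14,0],"yaw": -1.5},{"delta_pos": [-0.2,0.14,0],"yaw": -1.5},{"delta_pos": [-0.2,0.14,0],"yaw": -1.5},{"delta_pos": [-0.2,0.14,0],"yaw": -1.5},{"delta_pos": [-0.19,0.16,0],"yaw": -1.5},{"delta_pos": [-0.19,0.16,0],"yaw": -1.5},{"delta_pos": [-0.19,0.16,0],"yaw": -1.5},{"delta_pos": [-0.19,0.16,0],"yaw": -1.5}]'

```text
t: 13.87
ee_pos: [0.5244, -0.08, 0.141]
eef_rot: [3.133, 0.002, 0.802]
contact_force: [4.8, -8.2, -2.8]
finger_gap: 0.0228
gripper_force: 25.0
```

```bash
python3 t.py
```

```text
t 13.8667 r 0.0943 phi -131.6 Ft -9.1 Fr 3.0 [ 4.8 -8.2 -2.8] tz [-1.44 -0.89  0.06] yaw 45.9 z 0.141 0.022838951979567697 [ 0.5244 -0.08    0.141 ]
```

>>> carry_out --commands '[{"delta_pos": [-0.17,0.18,0],"yaw": -1.5},{"delta_pos": [-0.17,0.18,0],"yaw": -1.5},{"delta_pos": [-0.17,0.18,0],"yaw": -1.5},{"delta_pos": [-0.17,0.18,0],"yaw": -1.5}]'

```text
t: 14.2
ee_pos: [0.5183, -0.0743, 0.141]
eef_rot: [3.13, 0.001, 0.696]
contact_force: [6.9, -10.9, -3.5]
finger_gap: 0.023
gripper_force: 25.0
```

```bash
python3 t.py
```

```text
t 14.2 r 0.0944 phi -136.6 Ft -12.6 Fr 2.4 [  6.9 -10.9  -3.5] tz [-2.01 -1.   -0.02] yaw 39.9 z 0.141 0.02296778383465321 [ 0.5183 -0.0743  0.141 ]
```

>>> carry_out --commands '[{"delta_pos": [-0.15,0.2,0],"yaw": -1.5},{"delta_pos": [-0.15,0.2,0],"yaw": -1.5},{"delta_pos": [-0.15,0.2,0],"yaw": -1.5},{"delta_pos": [-0.15,0.2,0],"yaw": -1.5}]'

```text
t: 14.53
ee_pos: [0.5117, -0.0669, 0.141]
eef_rot: [3.129, 0.002, 0.591]
contact_force: [4.5, -12.8, -2.2]
finger_gap: 0.0231
gripper_force: 25.0
```

```bash
python3 t.py
```

```text
t 14.5333 r 0.0947 phi -142.7 Ft -13.0 Fr 4.2 [  4.5 -12.8  -2.2] tz [-2.31 -0.74  0.05] yaw 33.9 z 0.141 0.023065297092769388 [ 0.5117 -0.0669  0.141 ]
```

>>> carry_out --commands '[{"delta_pos": [-0.13,0.21,0],"yaw": -1.5},{"delta_pos": [-0.13,0.21,0],"yaw": -1.5},{"delta_pos": [-0.13,0.21,0],"yaw": -1.5},{"delta_pos": [-0.13,0.21,0],"yaw": -1.5}]'

```text
t: 14.87
ee_pos: [0.5058, -0.0588, 0.1409]
eef_rot: [3.13, 0.003, 0.486]
contact_force: [2.4, -12.8, -2.2]
finger_gap: 0.0229
gripper_force: 25.0
```

```bash
python3 t.py
```

```text
t 14.8667 r 0.095 phi -148.7 Ft -12.2 Fr 4.6 [  2.4 -12.8  -2.2] tz [-2.31 -0.39  0.04] yaw 27.8 z 0.1409 0.022934055352292926 [ 0.5058 -0.0588  0.1409]
```

>>> carry_out --commands '[{"delta_pos": [-0.11,0.22,0],"yaw": -1.5},{"delta_pos": [-0.11,0.22,0],"yaw": -1.5},{"delta_pos": [-0.11,0.22,0],"yaw": -1.5},{"delta_pos": [-0.11,0.22,0],"yaw": -1.5}]'

```text
t: 15.2
ee_pos: [0.5007, -0.0499, 0.1409]
eef_rot: [3.13, 0.003, 0.381]
contact_force: [0.5, -13.0, -0.6]
finger_gap: 0.0227
gripper_force: 25.0
```

```bash
python3 t.py
```

```text
t 15.2 r 0.0953 phi -154.9 Ft -12.0 Fr 5.1 [  0.5 -13.   -0.6] tz [-2.31 -0.06  0.02] yaw 21.8 z 0.1409 0.022698140133729783 [ 0.5007 -0.0499  0.1409]
```

>>> carry_out --commands '[{"delta_pos": [-0.06,0.24,0],"yaw": -1.5},{"delta_pos": [-0.06,0.24,0],"yaw": -1.5},{"delta_pos": [-0.06,0.24,0],"yaw": -1.5},{"delta_pos": [-0.06,0.24,0],"yaw": -1.5}]'

```text
t: 15.53
ee_pos: [0.4967, -0.0403, 0.1408]
eef_rot: [3.131, 0.006, 0.276]
contact_force: [-4.4, -12.7, 2.5]
finger_gap: 0.0228
gripper_force: 25.0
```

```bash
python3 t.py
```

```text
t 15.5333 r 0.0954 phi -161.1 Ft -10.6 Fr 8.2 [ -4.4 -12.7   2.5] tz [-2.32  0.79 -0.01] yaw 15.8 z 0.1408 0.022824966435092995 [ 0.4967 -0.0403  0.1408]
```

>>> carry_out --commands '[{"delta_pos": [-0.05,0.24,0],"yaw": -1.5},{"delta_pos": [-0.05,0.24,0],"yaw": -1.5},{"delta_pos": [-0.04,0.24,0],"yaw": -1.5},{"delta_pos": [-0.04,0.24,0],"yaw": -1.5}]'

```text
t: 15.87
ee_pos: [0.4936, -0.0301, 0.1407]
eef_rot: [3.132, 0.007, 0.172]
contact_force: [-7.4, -11.3, 2.9]
finger_gap: 0.0234
gripper_force: 25.0
```

```bash
python3 t.py
```

```text
t 15.8667 r 0.0956 phi -167.6 Ft -9.4 Fr 9.6 [ -7.4 -11.3   2.9] tz [-2.04  1.42 -0.01] yaw 9.9 z 0.1407 0.023365546834398013 [ 0.4936 -0.0301  0.1407]
```

>>> carry_out --commands '[{"delta_pos": [-0.02,0.24,0],"yaw": -1.5},{"delta_pos": [-0.02,0.24,0],"yaw": -1.5},{"delta_pos": [-0.02,0.24,0],"yaw": -1.5},{"delta_pos": [-0.02,0.24,0],"yaw": -1.5}]'

```text
t: 16.2
ee_pos: [0.4917, -0.0194, 0.1407]
eef_rot: [3.134, 0.009, 0.068]
contact_force: [-9.8, -8.6, 5.3]
finger_gap: 0.0231
gripper_force: 25.0
```

```bash
python3 t.py
```

```text
t 16.2 r 0.0958 phi -174.1 Ft -7.5 Fr 10.6 [-9.8 -8.6  5.3] tz [-1.55  1.86  0.  ] yaw 3.9 z 0.1407 0.023070675937700204 [ 0.4917 -0.0194  0.1407]
```

>>> carry_out --commands '[{"delta_pos": [0,0.24,0],"yaw": -1.5},{"delta_pos": [0,0.24,0],"yaw": -1.5},{"delta_pos": [0,0.24,0],"yaw": -1.5},{"delta_pos": [0,0.24,0],"yaw": -1.5}]'

```text
t: 16.53
ee_pos: [0.491, -0.0083, 0.1406]
eef_rot: [3.136, 0.01, -0.036]
contact_force: [-11.3, -5.4, 6.6]
finger_gap: 0.023
gripper_force: 25.0
```

```bash
python3 t2.py
```

```text
t 16.5333 r 0.096 phi 179.3 Ft -5.6 Fr 11.3 [-11.3  -5.4   6.6] tz [-0.95  2.14  0.04] yaw -2.1 z 0.1406 0.023009803122524333 [ 0.491  -0.0083  0.1406]
key px 14
[ 0.59576928 -0.01295265] key ang -24.26291906101929 0.009618920469671903
```

>>> carry_out --commands '[{"delta_pos": [-0.15,0,0],"yaw": 0},{"delta_pos": [-0.1,0,0],"yaw": 0},{"delta_pos": [0,0,0],"yaw": 0},{"delta_pos": [0,0,0],"yaw": 0}]'

```text
t: 16.92
ee_pos: [0.4908, -0.0061, 0.1406]
eef_rot: [3.141, 0.004, -0.033]
contact_force: [-6.0, -1.2, 4.7]
finger_gap: 0.0231
gripper_force: 25.0
```

```bash
cat > k.py <<'E'
from t import *
import sys
s,im,d,W,o,D=wrist();X,Y,Z=np.moveaxis(W,-1,0)
h=cv2.cvtColor(im,cv2.COLOR_RGB2HSV);ok=(d>0)&(np.hypot(X-.588,Y+.01)<.024)
k=ok&(h[...,0]>10)&(h[...,0]<32)&(h[...,1]>100)&(Z>.131)&(Z<.150)
m=ok&(np.abs(Z-.135)<.003)
print(k.sum(),m.sum(),o)
c,r=cv2.minEnclosingCircle(onplane(o,D,m,.135).astype('float32'));P=onplane(o,D,k,.14).astype('float32');q=P.mean(0)
l=cv2.fitLine(P,2,0,.001,.001).ravel()
print('shaft',c,r,'key',q,'ang',np.degrees(np.arctan2(*(q-c)[::-1])),'line',np.degrees(np.arctan2(l[1],l[0])),cv2.minAreaRect(P))
ok=(d>0);m=ok&(Z>.182)&(Z<.19)&(np.hypot(X-.748,Y-.06)<.03)
if m.sum()>9:
    f=np.array(cv2.minEnclosingCircle(onplane(o,D,m,.185).astype('float32'))[0]);g=f-c
    print('filter',m.sum(),f,np.linalg.norm(g),'yaw',np.degrees(np.arctan2(g[1],g[0])-np.arctan2(130,120)))
v,u=np.nonzero(k);print(u.mean(),v.mean());save(sys.argv[1],im)
E
python3 k.py w6
```

```text
t 16.9167 r 0.0963 phi 178.0 Ft -1.4 Fr 6.0 [-6.  -1.2  4.7] tz [-0.12  1.14 -0.03] yaw -1.9 z 0.1406 0.02314053620216048 [ 0.4908 -0.0061  0.1406]
234 3039 [ 0.57746302 -0.00865537  0.31930082]
shaft (0.5862285494804382, -0.008477515541017056) 0.0162090715020895 key [ 0.5951679  -0.01248803] ang -24.162794853556488 line -24.137527 ((0.5951787233352661, -0.012474526651203632), (0.004726906772702932, 0.011651436798274517), 65.59698486328125)
329.88461538461536 94.02991452991454
```

View pics/w6.png

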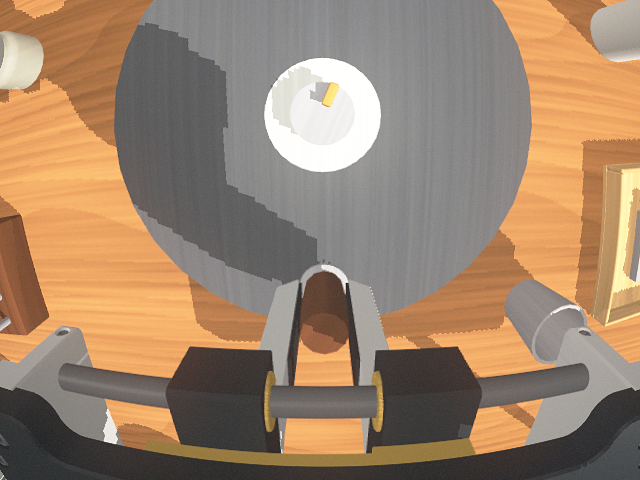

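The key is at (330,94) and its line runs at -24.1 degrees against a compressor yaw of about -23.5, so the wheel is at top dead centre. The force has faded to its first level there as well. About 10 degrees more.

>>> carry_out --commands '[{"delta_pos": [-0.05,0.2,0],"yaw": -1.3},{"delta_pos": [0,0.22,0],"yaw": -1.4},{"delta_pos": [0.02,0.23,0],"yaw": -1.4},{"delta_pos": [0.03,0.23,0],"yaw": -1.4},{"delta_pos": [0.03,0.23,0],"yaw": -1.4},{"delta_pos": [0.04,0.2,0],"yaw": -1.3},{"delta_pos": [0.03,0.15,0],"yaw": -1},{"delta_pos": [0,0,0],"yaw": 0}]'

```text
t: 17.63
ee_pos: [0.4925, 0.0095, 0.1406]
eef_rot: [-3.141, 0.003, -0.194]
contact_force: [-4.0, 2.1, 2.8]
finger_gap: 0.0226
gripper_force: 25.0
```

>>> carry_out --commands '[{"delta_pos": [-0.1,0,0],"yaw": 0},{"delta_pos": [0,0,0],"yaw": 0},{"delta_pos": [0,0,0],"yaw": 0},{"delta_pos": [0,0,0],"yaw": 0},{"delta_pos": [0,0,0],"yaw": 0}]'

```text
t: 18.05
ee_pos: [0.4925, 0.0093, 0.1406]
eef_rot: [-3.141, 0.001, -0.193]
contact_force: [-3.8, 3.7, 3.9]
finger_gap: 0.023
gripper_force: 25.0
```

```bash
python3 k.py w7
```

```text
t 18.05 r 0.0963 phi 168.7 Ft 2.9 Fr 4.5 [-3.8  3.7  3.9] tz [ 0.7   0.74 -0.01] yaw -11.1 z 0.1406 0.022995052018667965 [0.4925 0.0093 0.1406]
228 3023 [ 0.57696256 -0.00693289  0.31960774]
shaft (0.5861843824386597, -0.008583292365074158) 0.016125386580824852 key [ 0.59434456 -0.01385324] ang -32.854919023886616 line -33.563274 ((0.5944250822067261, -0.013873757794499397), (0.004678522702306509, 0.01149352453649044), 56.465641021728516)
331.0175438596491 94.26315789473684
```

>>> carry_out --commands '[{"delta_pos": [0,0,0],"yaw": 0},{"delta_pos": [0,0,0],"yaw": 0},{"delta_pos": [0,0,0],"yaw": 0},{"delta_pos": [0,0,0],"yaw": 0},{"delta_pos": [0,0,0],"yaw": 0},{"delta_pos": [0,0,0],"yaw": 0}]' --jaw -0.2

```text
t: 18.6
ee_pos: [0.4929, 0.0085, 0.1404]
eef_rot: [3.141, -0.0, -0.194]
contact_force: [0.5, 0.5, -0.5]
finger_gap: 0.0558
gripper_force: 0.0
```

```bash
python3 k.py w8
```

```text
t 18.6 r 0.0958 phi 169.2 Ft 0.6 Fr -0.4 [ 0.5  0.5 -0.5] tz [ 0.02 -0.01  0.  ] yaw -11.1 z 0.1404 0.05575213836493793 [0.4929 0.0085 0.1404]
231 3034 [ 0.5772167  -0.00753972  0.31944708]
shaft (0.5862888693809509, -0.008610128425061703) 0.01615332067012787 key [ 0.5943568  -0.01387144] ang -33.10950678339696 line -32.629765 ((0.5944150686264038, -0.01390987541526556), (0.004675529897212982, 0.011564990505576134), 56.707027435302734)
329.3376623376623 95.26406926406926
```

The wheel stayed put when I let go. Now I'll lift clear and check again.

>>> carry_out --commands '[{"delta_pos": [0,0,1],"yaw": 0},{"delta_pos": [0,0,2],"yaw": 0},{"delta_pos": [0,0,3],"yaw": 0},{"delta_pos": [0,0,3],"yaw": 0},{"delta_pos": [0,0,2],"yaw": 0},{"delta_pos": [0,0,1],"yaw": 0},{"delta_pos": [0,0,0],"yaw": 0},{"delta_pos": [0,0,0],"yaw": 0}]'

```text
t: 19.32
ee_pos: [0.4927, 0.0088, 0.2604]
eef_rot: [3.142, -0.0, -0.194]
contact_force: [-0.2, -0.1, 0.1]
finger_gap: 0.0563
gripper_force: 0.0
```

```bash
python3 k.py w9; sed -i "s/^T=.*/im,d=optics.snapshot('top');W=cloud('top',d)/;/^save\|^s=np/d" m.py; python3 m.py | grep -E "cup|flask|jar|tray"
```

```text
t 19.3167 r 0.096 phi 169.0 Ft -0.2 Fr 0.2 [-0.2 -0.1  0.1] tz [ 0.08 -0.03  0.  ] yaw -11.1 z 0.2604 0.05628308464533301 [0.4927 0.0088 0.2604]
84 1117 [ 0.57704818 -0.00731538  0.43947338]
shaft (0.5861188173294067, -0.008392021991312504) 0.016182610765099525 key [ 0.59445566 -0.01400153] ang -33.93493404394917 line -32.32227 ((0.5944023132324219, -0.014021666720509529), (0.004565215203911066, 0.011705475859344006), 57.5848388671875)
327.35714285714283 109.70238095238095
tray 1487 [ 0.47  -0.378  0.025] [ 0.472 -0.375] [0.18  0.122] 6.2 z [0.015 0.037]
cup 377 [ 0.405 -0.224  0.069] [ 0.407 -0.22 ] [0.062 0.063] 22.4 z [0.05 0.08]
flask 1160 [ 0.69  -0.305  0.113] [ 0.694 -0.312] [0.059 0.052] 39.8 z [0.03  0.175]
jar 779 [0.687 0.298 0.067] [0.689 0.301] [0.055 0.056] 11.3 z [0.03  0.081]
```

```bash
python3 -c "
from plant import workorder
print(workorder.close_job())"
```

```text
the job is handed in; nothing more can be done
None
```

The job is handed in: the punch lies flat in the tray, the flywheel rests about 10° past top dead centre with the handle released, the flask, jar and cup are where they stood, and it took about 19 s on the robot's clock.

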